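# Open the mould-oil bottle's child-resistant cap

### The arm

A 6-joint arm with a two-finger parallel gripper is mounted at the origin on the work surface; the furniture and walls round the work are solid. World frame = base frame: x ahead of the robot, y to its left, z up, the work surface at z = 0. Lengths are in m, angles in degrees, forces in N, time in s.
With the tool pointing down it reaches from about 0.4 to 0.825 m from the base axis. Payload 7 kg.
Tool frame: the origin (TCP) lies between the finger pads; the fingertips stand 19 mm ahead of it and the grasp point (between the pads) is the TCP; x points along the fingers, y is the direction in which the jaws open and shut, and the axes are right-handed (so a half turn about x gives the same grasp; the last joint's range is limited). The gripper opens to 88 mm and grips with 3 to 60 N. Pads are 19 mm wide; open, the fingers measure 130 mm over their backs; the gripper's body (78 mm by 193 mm) begins 47 mm behind the grasp point.
Start: joints at [-59.124, 20.546, 0.682, 0, -70.136, -16.507], TCP at [0.167, -0.654, 0.246] pointing down, gripper open.
Joint ranges: [-176.03, 176.03], [-82.01, 121.73], [-58.28, 71.71], [-173.87, 95.51], [-174.79, -0.11], [-173.66, 173.66]. Speed limits (degrees/s): [136.94, 136.94, 172.46, 180, 180, 180].

### API

Orientations are given as [roll, pitch, yaw] about the fixed x, y, z axes, in that order (R = Rz(yaw) Ry(pitch) Rx(roll)).
In Python, from plant import r gives the robot as it stands.
- The arm moves only by the tool send_rows, never from a script. Its argument "plan" is a list of rows, each a list of 2 entries, a list of its own where there are three numbers: the shift along the tool's x, y, z scaled (see below), then the turn, a rotation vector about the tool's x, y, z scaled (see below). A call has exactly 5 rows; each row is the pose to reach, as a shift and turn from the pose measured when the call began, along the tool's axes at that moment; what a row does not reach only later rows make up. The controller multiplies each number of a shift by 0.15 m and each number of a turn by pi/4 rad. A row lasts 1/10 s, in which the tool goes at most 50 mm and 8.59 degrees, less where a joint would pass 70% of its speed; a pose out of reach is approached as far as the arm can. A call with a number of a shift or a turn outside -1 to 1 is refused whole. A call with a gripper value outside its range is refused whole. "jaw" is the opening, from -1 (shut) to 1 (fully open), so that 0 is half open, set as the call begins (left out, the last holds). The fingers move at their own pace and stop on an object; "force" is the grip in N (left out, the last holds). Time passes only in rows, so rows that repeat a pose let the fingers close, or fill a call up. It gives the time, the measured TCP pose, the force and the opening at its end, in the units of the state.
- r.get_state(): the state, without advancing time (a new reading comes with each control period).
- r.capture(name): name is "scene" or "side" or "wrist"; returns a dict with "color" (420x560x3 uint8, red, green, blue), "range_z" (420x560 float32, m along the optical axis (not along the pixel's ray), 0 where there is no reading), "mtx" (3x3 intrinsics, pixels), "k1" (the pictures are not rectified: a ray, as slopes to the right and down, at radius r is drawn at 1 + k1 r^2 times it, then the intrinsics apply), "pose" (4x4, takes a point from camera to world coordinates). Camera axes: x right, y down, z forward; pixel columns grow to the right and rows downward; lengths in m; the calibration is good to about 2 mm. A picture is of the moment at which its call begins.
- r.close_job(): hands the job in, once; it reports no verdict.
Trained networks look in a picture, given as the dict that the camera call returned (one of the last four; its "shot" number tells which), for a name from the list of things; names that differ only in an ending like _2 or _b are one class to them, and where a whole thing is asked for, a point or a joint stands for the part that bears it (a point fixed in the world has none). Each returns a list of dicts, best first, with "score" (0 to 1); they miss things now and then, are a little off and sometimes report something else, mostly with a low value. They report only what shows in the picture. A call takes as long as a camera call. They do not tell look-alikes from the thing itself.
- r.find_in(picture, target): "uv" ([column, row] in pixels, amid what is visible of it).
- r.trace(picture, target): "mask" (420x560 bool, what is visible of it) and "uv" ([column, row] in pixels, amid what is visible of it).
The state is a dict: "time_s": time; "joints": joint angles; "qd": joint speeds; "joint_torque": joint torques, N m; "tcp_pos": TCP position; "eef_rot": TCP orientation; "contact_force": force on the tool from outside, world axes, zero at the start; "moment": the same for the moment, N m; "gripper_width": finger opening in m.
Only numpy, scipy, OpenCV 4.12 (cv2) and the standard library are available. Lean on these libraries where they do the work, as an engineer would, in place of code of your own. Each camera call takes 0.05 s, during which the arm holds its last target. There are 200 camera calls.

### The job

Open the white mould-oil bottle: its red child-resistant cap only unscrews (anticlockwise seen from above) while it is pushed down hard, otherwise the outer cap just spins round. Take the cap off and set it down the way up it was, in the middle of the square steel plate, so that it does not oil the bench; do not shove the tins or the plate about.

Things in the scene. Friction and masses are not known exactly. Their poses are not given: they have to be found in the camera images.
- oil_bottle: white square plastic bottle, 84 x 84 mm, in a low steel cradle (108 x 108 mm, 34 mm high at the corners) screwed to the bench, so it can neither turn nor shift. Origin under its centre on the bench, z up along the neck's axis. Shoulder 124 mm, neck rim 158 mm above the bench; neck 39 mm in diameter, 46 mm over its thread flights.
- cap_centre (a point): centre of the red outer cap, on its axis and half-way up: round, ribbed, 60 mm in diameter, 39 mm high, 100 g. Shut, this point is 154 mm and the lower edge 135 mm above the bench. z points out of its top, yaw turns with it. It spins idly on a hidden inner cap unless pressed down; pressed, it may still idle up to 0.8 rad until its dogs catch the inner cap, then drives it.
- cap_top (a point): centre of the outer cap's top face, 174 mm above the bench when shut; two raised arrows show the opening way, anticlockwise seen from above. Pressed, the cap goes down 5 mm against a spring (9 N at first, 18 N when down) and the inner cap sinks up to 2 mm more, then it is solid. Let go, it springs up and idles; the inner cap stays as far open as it was turned.
- bottle_mouth (a point): centre of the neck's rim, 158 mm above the bench. The hidden inner cap hooks under the neck's flights: it must be turned 1.8 to 2.3 rad anticlockwise in all (how tight it was is not visible; 0.2 to 0.4 N m), until its lugs are clear; up to 0.5 rad further they meet a firm stop. Only then does the cap lift off; till then it holds fast. The skirt reaches 23 mm below the rim: lift 45 mm to clear.
- drip_plate: loose square ground-steel plate, 100 x 100 x 5 mm, 0.39 kg, lying flat on the bench. Origin at the centre of its underside; its top is 5 mm above.
- tin_blue: white sample tin with a blue lid, 67 mm in diameter, 78 mm high, at the back of the bench; origin under its centre. Leave alone.
- tin_low: grey lidded sample tin, 67 mm in diameter, 50 mm high, at the back of the bench; origin under its centre. Leave alone.
Not all that is in view belongs to the job. Of the things that look like the oil_bottle, the larger one is meant. Leave any green look-alike of the part that bears cap_centre alone.

How it is judged:
By the outcome, as a careful person would: the job done as asked, in the order asked, and still so for the second after the job is handed in, with the robot touching nothing.
It also fails if it takes over 61 s, if anything falls off the work surface, if the arm or the gripper's body presses on something with over 40 N, if the wrist force passes 120 N, or if a joint passes its speed limit or range.

## Working session

There is one attempt and no reset: what is moved stays moved. The work goes in short steps, Python scripts to look and compute and a tool call to move; the robot and the scene stay as the last step left them, time stands still between calls to the robot, and variables do not carry over. Pictures are saved under pics/ and viewed, about 8 in all and at most 12, crops included, and the job is handed in when it is done.

Besides the shell and the picture viewer there is one more tool, called after ">>>" as a command line: name --argument value ..., lists and objects as JSON in quotes. send_rows: Moves the arm, as the interface text tells. Its arguments: {"type":"object","properties":{"plan":{"type":"array"},"jaw":{"type":"number"},"force":{"type":"number"}},"required":["plan"]}

```bash
mkdir -p pics; cat > h.py <<'E'
import numpy as np, cv2
from plant import r
def save(c,n): cv2.imwrite('pics/'+n,c['color'][:,:,::-1])
def pts(c,uv,z=None):
    uv=np.asarray(uv,float).reshape(-1,2); K=c['mtx']
    d=(uv-[K[0,2],K[1,2]])/[K[0,0],K[1,1]]; s=d.copy()
    for _ in range(20): s=d/(1+c['k1']*(s**2).sum(1,keepdims=True))
    if z is None:
        z=c['range_z'][uv[:,1].round().astype(int),uv[:,0].round().astype(int)]
    P=np.c_[s*np.asarray(z)[:,None],z]; P=P[P[:,2]>0]
    return P@c['pose'][:3,:3].T+c['pose'][:3,3]
def mpts(c,m):
    v,u=np.nonzero(m); return pts(c,np.c_[u,v])
E
python3 - <<'E'
from h import *
print(r.get_state())
cs=[r.capture(n) for n in('scene','side')]
im=np.vstack([c['color'] for c in cs])
for n,c in zip(('scene','side'),cs):
    save(c,n+'1.png'); print(n,c['pose'].round(3).tolist(),c['k1'])
    for t in('oil_bottle','cap_centre','drip_plate','tin_blue','tin_low'):
        for d in r.trace(c,t):
            P=mpts(c,d['mask'])
            if len(P)<5: continue
            print(t,round(d['score'],2),np.round(d['uv']),len(P),'med',np.median(P,0).round(3),'lo',np.percentile(P,3,0).round(3),'hi',np.percentile(P,97,0).round(3))
E
```

```text
{'time_s': 0.0, 'joints': array([-5.91239960e+01,  2.05899660e+01,  6.35167693e-01, -1.83463270e-02,
       -7.01370895e+01, -1.65062123e+01]), 'qd': array([ 0.04071407, -0.02434531,  0.00427616,  0.03742905,  0.07281073,
       -0.02596991]), 'joint_torque': array([ 1.90600549e-03, -5.82723534e+01,  2.93068510e+01,  6.99744433e+00,
        7.15629256e-03, -2.54959814e-04]), 'tcp_pos': array([ 0.16736944, -0.65345588,  0.24465542]), 'eef_rot': array([ 95.87708777,  89.90650708, 110.24063207]), 'contact_force': array([-0.16384982,  0.17744267, -0.8952761 ]), 'moment': array([-0.02816401, -0.01455412,  0.02131311]), 'gripper_width': 0.08777675415361938}
scene [[-0.674, -0.549, 0.494, -0.211], [-0.738, 0.49, -0.464, 0.516], [0.013, -0.678, -0.735, 0.999], [0.0, 0.0, 0.0, 1.0]] -0.031438238795047244
oil_bottle 0.82 [235. 241.] 1619 med [0.432 0.087 0.066] lo [0.404 0.034 0.002] hi [0.502 0.123 0.122]
oil_bottle 0.7 [284. 212.] 803 med [ 0.434 -0.082  0.059] lo [ 0.41  -0.11   0.002] hi [ 0.478 -0.057  0.105]
cap_centre 0.74 [232. 209.] 545 med [0.449 0.074 0.173] lo [0.432 0.043 0.139] h
[... 641 characters left out ...]
.812, -0.583, 0.965], [0.0, 0.0, 0.0, 1.0]] -0.12535094434320204
oil_bottle 0.94 [239. 247.] 988 med [0.468 0.104 0.061] lo [0.412 0.066 0.001] hi [0.518 0.134 0.125]
cap_centre 0.65 [326. 322.] 510 med [0.191 0.342 0.036] lo [ 0.163  0.305 -0.   ] hi [0.219 0.358 0.041]
cap_centre 0.62 [247. 217.] 320 med [0.458 0.086 0.169] lo [0.434 0.052 0.138] hi [0.484 0.099 0.176]
drip_plate 0.7 [266. 194.] 378 med [ 0.447 -0.291  0.004] lo [ 0.395 -0.347 -0.001] hi [ 0.504 -0.238  0.008]
tin_blue 0.72 [222. 215.] 473 med [ 0.573 -0.058  0.058] lo [ 0.547 -0.105  0.007] hi [ 0.606 -0.046  0.079]
tin_low 0.55 [229. 202.] 212 med [ 0.563 -0.171  0.047] lo [ 0.543 -0.224  0.002] hi [ 0.609 -0.149  0.052]
```

View pics/scene1.png

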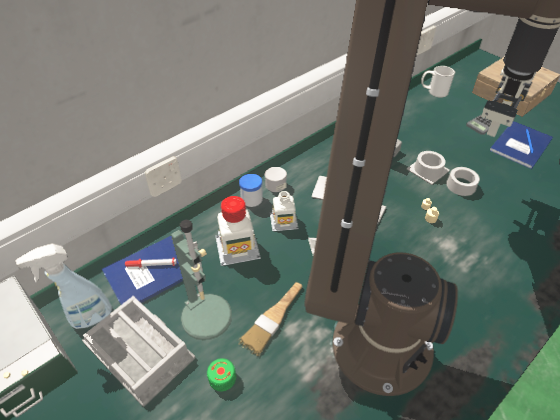

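View pics/side1.png

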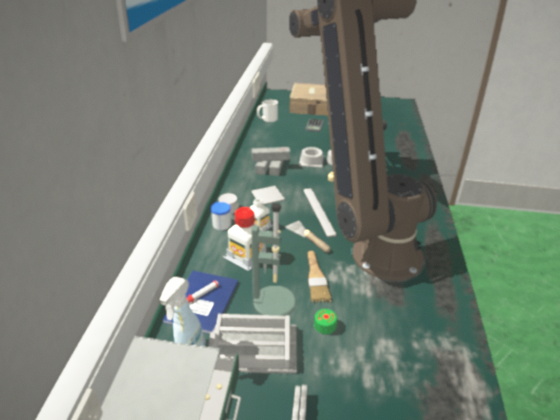

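```bash
python3 - <<'E'
from h import *
for n in('scene','side'):
    c=r.capture(n)
    d=[x for x in r.trace(c,'cap_centre') if abs(pts(c,x['uv'])[0,0]-.46)<.04]
    if d:
        P=mpts(c,d[0]['mask']); T=P[P[:,2]>.168]; (x,y),rad=cv2.minEnclosingCircle(T[:,:2].astype(np.float32))
        print(n,'cap',x,y,rad,np.median(T[:,2]))
    v,u=np.mgrid[0:420,0:560]; Q=pts(c,np.c_[u.ravel(),v.ravel()],np.maximum(c['range_z'].ravel(),1e-3))
    for t in r.trace(c,'drip_plate'):
        P=mpts(c,t['mask']); P=P[(P[:,2]<.012)&(P[:,1]<-.2)]
        if len(P)>50: print(n,'plate',cv2.minAreaRect(P[:,:2].astype(np.float32)*1000), P.mean(0))
    sel=(Q[:,2]>.118)&(Q[:,2]<.13)&(abs(Q[:,0]-.46)<.07)&(abs(Q[:,1]-.07)<.07)
    print('shoulder',cv2.minAreaRect(Q[sel][:,:2].astype(np.float32)*1000))
    tall=Q[(Q[:,2]>.01)&(Q[:,0]>.15)&(Q[:,0]<.9)&(abs(Q[:,1])<.6)]
    # coarse height map
    H={}
    for p in tall: k=(int(p[0]//.1),int(p[1]//.1)); H[k]=max(H.get(k,0),round(float(p[2]),2))
    print(sorted(H.items()))
E
```

```text
scene cap 0.4587586224079132 0.06799980252981186 0.03099164180457592 0.17433699477357234
scene plate ((480.80755615234375, -276.3363342285156), (33.91457748413086, 109.10831451416016), 36.182212829589844) [ 0.47544331 -0.27077332  0.00562911]
shoulder ((445.4075012207031, 75.43803405761719), (64.36067199707031, 37.08838653564453), 58.530025482177734)
[((1, -6), 0.58), ((1, -5), 0.05), ((1, -2), 0.72), ((1, -1), 0.74), ((1, 0), 0.65), ((1, 1), 0.02), ((1, 2), 0.04), ((1, 3), 0.05), ((2, -6), 0.05), ((2, -5), 0.04), ((2, -4), 0.01), ((2, -3), 0.01), ((2, -1), 0.73), ((2, 0), 0.66), ((2, 1), 0.02), ((2, 2), 0.04), ((2, 3), 0.06), ((2, 4), 0.06), ((3, -6), 0.08), ((3, 0), 0.01), ((3, 1), 0.01), ((3, 2), 0.35), ((3, 3), 0.06), ((3, 4), 0.06), ((3, 5), 0.16), ((4, -6), 0.08), ((4, -3), 0.01), ((4, -2), 0.11), ((4, -1), 0.11), ((4, 0), 0.18), ((4, 1), 0.12), ((4, 2), 0.27), ((4, 3), 0.06), ((4, 4), 0.11), ((4, 5), 0.16), ((5, -5), 0.27), ((5, -4), 0.27), ((5, -3), 0.28), ((5, -2), 0.28), ((5, -1), 0.27), ((5, 0), 0.28), ((5, 1), 0.28), ((5, 2), 0.29), ((5, 3), 0.29), ((5, 4), 0.28), ((5, 5)
[... 841 characters left out ...]
5), 0.04), ((3, -6), 0.65), ((3, -5), 0.68), ((3, -4), 0.67), ((3, 2), 0.35), ((3, 3), 0.06), ((3, 4), 0.06), ((3, 5), 0.16), ((4, -6), 0.64), ((4, -5), 0.08), ((4, -3), 0.01), ((4, -2), 0.11), ((4, -1), 0.11), ((4, 0), 0.18), ((4, 1), 0.17), ((4, 2), 0.27), ((4, 3), 0.06), ((4, 4), 0.06), ((4, 5), 0.16), ((5, -6), 0.27), ((5, -5), 0.27), ((5, -4), 0.27), ((5, -3), 0.27), ((5, -2), 0.26), ((5, -1), 0.27), ((5, 0), 0.26), ((5, 1), 0.28), ((5, 2), 0.28), ((5, 3), 0.23), ((5, 4), 0.27), ((5, 5), 0.28), ((6, -6), 0.68), ((6, -5), 0.7), ((6, -4), 0.71), ((6, -3), 0.73), ((6, -2), 0.75), ((6, -1), 0.76), ((6, 0), 0.78), ((6, 1), 0.8), ((6, 2), 0.82), ((6, 3), 0.84), ((6, 4), 0.86), ((6, 5), 0.88)]
```

The scene view shows the red-capped bottle at about (232,209), with tins at (250,190) and (276,178). The plate is partly hidden behind the arm near (322,187); the side view shows it at (267,194). There is a clamp stand near (195,260), close to the bottle. I'll check clearances next.

```bash
python3 - <<'E'
from h import *
from scipy.spatial.transform import Rotation as R
s=r.get_state()
M=R.from_euler('xyz',s['eef_rot'],degrees=True).as_matrix(); print(M.round(3), s['joints'].round(2))
for n in('scene','side'):
    c=r.capture(n); v,u=np.mgrid[0:420,0:560]; Q=pts(c,np.c_[u.ravel(),v.ravel()],np.maximum(c['range_z'].ravel(),1e-3))
    for cx,cy,z0,rr in((.46,.069,.185,.22),(.45,-.29,.04,.22)):
        q=Q[Q[:,2]>z0]; d=q[:,:2]-[cx,cy]; D=np.hypot(*d.T); a=np.degrees(np.arctan2(d[:,1],d[:,0]))
        print(n,cx,cy)
        for k in range(-180,180,20):
            m=(a>=k)&(a<k+20)&(D<rr)
            if m.sum()>3:
                i=D[m].argsort()[2]; print('  az',k,'dist',D[m][i].round(3),q[m][i].round(3),'zmax',q[m][:,2].max().round(3))
w=r.capture('wrist'); T=np.eye(4); T[:3,:3]=M;T[:3,3]=s['tcp_pos']
print((np.linalg.inv(T)@w['pose']).round(3), w['mtx'].round(0).tolist())
E
```

```text
[[-0.    -0.248  0.969]
 [ 0.     0.969  0.248]
 [-1.     0.    -0.   ]] [-59.12  20.54   0.68   0.   -70.14 -16.51]
scene 0.46 0.069
  az -60 dist 0.182 [ 0.599 -0.048  0.24 ] zmax 0.288
  az -40 dist 0.147 [0.598 0.018 0.212] zmax 0.596
  az -20 dist 0.138 [0.598 0.061 0.229] zmax 0.615
  az 0 dist 0.137 [0.597 0.072 0.216] zmax 0.633
  az 20 dist 0.142 [0.589 0.128 0.241] zmax 0.639
  az 40 dist 0.168 [0.588 0.178 0.215] zmax 0.288
  az 100 dist 0.184 [0.369 0.229 0.218] zmax 0.274
  az 120 dist 0.207 [0.333 0.232 0.247] zmax 0.349
scene 0.45 -0.29
  az -60 dist 0.198 [ 0.601 -0.418  0.212] zmax 0.289
  az -40 dist 0.16 [ 0.6   -0.346  0.242] zmax 0.501
  az -20 dist 0.149 [ 0.598 -0.302  0.258] zmax 0.519
  az 0 dist 0.15 [ 0.598 -0.27   0.262] zmax 0.537
  az 20 dist 0.143 [ 0.564 -0.203  0.05 ] zmax 0.538
  az 40 dist 0.138 [ 0.55  -0.195  0.043] zmax 0.287
  az 60 dist 0.214 [ 0.555 -0.103  0.073] zmax 0.08
  az 80 dist 0.162 [ 0.452 -0.128  0.075] zmax 0.112
  az 100 dist 0.188 [ 0.415 -0.105  0.05 ] zmax 0.076
side 0.46 0.069
  az -60 dist 0.186 [ 0.602 -0.052  0.231] zmax 0
[... 605 characters left out ...]
0.18 [ 0.485 -0.466  0.043] zmax 0.082
  az -60 dist 0.197 [ 0.597 -0.421  0.212] zmax 0.283
  az -40 dist 0.161 [ 0.599 -0.35   0.245] zmax 0.677
  az -20 dist 0.149 [ 0.599 -0.296  0.226] zmax 0.715
  az 0 dist 0.15 [ 0.6   -0.281  0.225] zmax 0.726
  az 20 dist 0.142 [ 0.564 -0.206  0.049] zmax 0.286
  az 40 dist 0.14 [ 0.555 -0.197  0.047] zmax 0.284
  az 60 dist 0.218 [ 0.558 -0.101  0.076] zmax 0.08
  az 80 dist 0.181 [ 0.452 -0.109  0.107] zmax 0.112
  az 100 dist 0.193 [ 0.416 -0.1    0.049] zmax 0.071
[[-0.    -0.283  0.959 -0.14 ]
 [ 1.    -0.001 -0.    -0.   ]
 [ 0.001  0.959  0.283 -0.077]
 [ 0.     0.     0.     1.   ]] [[350.0, 0.0, 284.0], [0.0, 350.0, 208.0], [0.0, 0.0, 1.0]]
```

>>> send_rows --plan '[[[0,0.13,0.15],[0,0,0]],[[0,0.26,0.3],[0,0,0]],[[0,0.39,0.45],[0,0,0]],[[0,0.52,0.6],[0,0,0]],[[0,0.65,0.75],[0,0,0]]]' --jaw 1

```text
time_s: 1.55
tcp_pos: [0.2528, -0.5305, 0.2457]
eef_rot: [-65.0, 90.0, -50.7]
contact_force: [0.4, -0.2, 0.2]
gripper_width: 0.0877
```

>>> send_rows --plan '[[[0,0.13,0.15],[0,0,0]],[[0,0.26,0.3],[0,0,0]],[[0,0.39,0.45],[0,0,0]],[[0,0.52,0.6],[0,0,0]],[[0,0.65,0.75],[0,0,0]]]'

```text
time_s: 2.05
tcp_pos: [0.3382, -0.4071, 0.2458]
eef_rot: [-50.9, 90.0, -36.5]
contact_force: [1.5, -0.2, 0.1]
gripper_width: 0.0876
```

>>> send_rows --plan '[[[0,0.13,0.15],[0,0,0]],[[0,0.26,0.3],[0,0,0]],[[0,0.39,0.45],[0,0,0]],[[0,0.52,0.6],[0,0,0]],[[0,0.65,0.7],[0,0,0]]]'

```text
time_s: 2.55
tcp_pos: [0.4167, -0.2855, 0.2461]
eef_rot: [-44.8, 89.9, -30.4]
contact_force: [-0.1, -0.9, 0.0]
gripper_width: 0.0879
```

```bash
python3 - <<'E'
from h import *
print(r.get_state()['joints'].round(1))
w=r.capture('wrist'); save(w,'w1.png')
for t in r.trace(w,'drip_plate'):
    P=mpts(w,t['mask']); P=P[(P[:,2]<.015)]
    if len(P)<50: continue
    q=P[:,:2]; lo=np.percentile(P[:,2],[5,50,95])
    print(t['score'].__round__(2),t['uv'],len(P),cv2.minAreaRect(q.astype(np.float32)*1000),P.mean(0).round(4),lo.round(4))
    cs,_=cv2.findContours(t['mask'].astype(np.uint8),0,2); k=max(cs,key=cv2.contourArea)
    b=cv2.boxPoints(cv2.minAreaRect(k)); print(b.round(0).tolist())
E
```

```text
[-12.1   4.3 -20.3   0.  -65.2 -63.5]
0.56 [271.2, 198.5] 7562 ((447.3366394042969, -294.07464599609375), (100.33377838134766, 101.23114776611328), 30.099008560180664) [ 0.4449 -0.2941  0.0057] [0.0044 0.0057 0.007 ]
[[215.0, 171.0], [302.0, 146.0], [326.0, 230.0], [239.0, 255.0]]
```

View pics/w1.png

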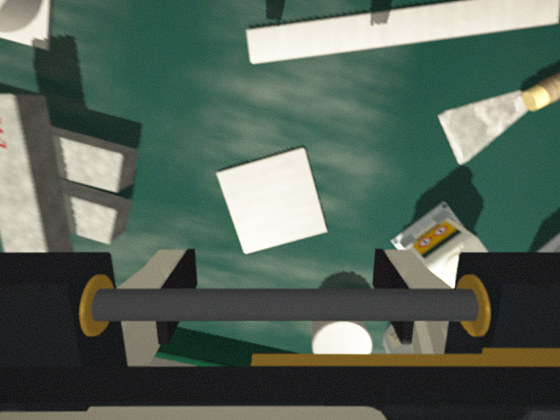

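The wrist view shows the plate in full, centred at about (271,199). Its fit is 100 x 101 mm with centre near (0.447, -0.294). Next I move over the cap.

>>> send_rows --plan '[[[0,0.15,0.07],[0,0,0]],[[0,0.3,0.14],[0,0,0]],[[0,0.45,0.21],[0,0,0]],[[0,0.6,0.28],[0,0,0]],[[0,0.74,0.35],[0,0,0]]]'

```text
time_s: 3.15
tcp_pos: [0.4397, -0.1636, 0.2464]
eef_rot: [-27.8, 89.9, -13.3]
contact_force: [1.0, 0.5, 0.3]
gripper_width: 0.0876
```

>>> send_rows --plan '[[[0,0.15,0.07],[0,0,0]],[[0,0.3,0.14],[0,0,0]],[[0,0.45,0.21],[0,0,0]],[[0,0.6,0.28],[0,0,0]],[[0,0.74,0.35],[0,0,0]]]'

```text
time_s: 3.65
tcp_pos: [0.4629, -0.0424, 0.2466]
eef_rot: [-22.8, 89.9, -8.4]
contact_force: [0.8, 0.1, -0.8]
gripper_width: 0.0875
```

>>> send_rows --plan '[[[0,0.15,0.07],[0,0,0]],[[0,0.3,0.14],[0,0,0]],[[0,0.45,0.21],[0,0,0]],[[0,0.6,0.28],[0,0,0]],[[0,0.74,0.35],[0,0,0]]]'

```text
time_s: 4.15
tcp_pos: [0.4861, 0.0789, 0.2469]
eef_rot: [-18.0, 89.8, -3.5]
contact_force: [0.9, -0.6, 0.3]
gripper_width: 0.0873
```

```bash
python3 - <<'E'
from h import *
w=r.capture('wrist'); save(w,'w2.png'); s=r.get_state(); print(s['joints'].round(1),s['tcp_pos'])
for t in r.trace(w,'cap_centre'):
    P=mpts(w,t['mask']); T=P[abs(P[:,2]-np.percentile(P[:,2],80))<.006]
    (x,y),rad=cv2.minEnclosingCircle(T[:,:2].astype(np.float32))
    print(round(t['score'],2),t['uv'],len(T),(x,y,rad),T.mean(0),cv2.fitEllipse(cv2.convexHull(T[:,:2].astype(np.float32)*1000)))
E
```

```text
[ 3.240e+01  3.100e+00 -2.160e+01  1.000e-01 -6.510e+01 -1.079e+02] [0.48724851 0.08114567 0.24679259]
0.65 [279.9, 185.9] 6975 (0.4611091613769531, 0.06609836965799332, 0.030533187091350555) [0.45978841 0.06603872 0.17470157] ((460.9399108886719, 66.17648315429688), (59.91838836669922, 60.275386810302734), 155.85816955566406)
```

View pics/w2.png

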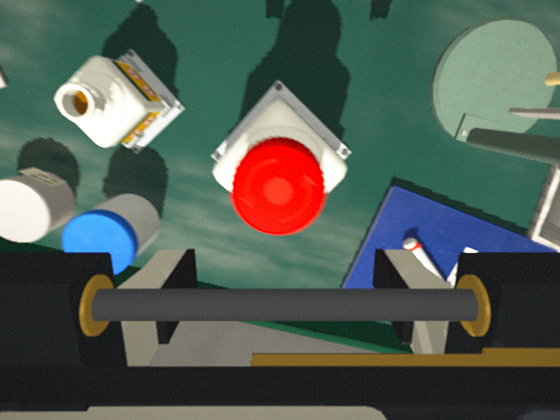

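The wrist view shows the cap at (280,186), and its fitted centre is (0.461, 0.066). The fingers will have clear room on either side.

>>> send_rows --plan '[[[0,-0.03,-0.1],[0,0,0]],[[0,-0.045,-0.195],[0,0,0]],[[0.15,-0.045,-0.195],[0,0,0]],[[0.3,-0.045,-0.195],[0,0,0]],[[0.4,-0.045,-0.195],[0,0,0]]]'

```text
time_s: 4.75
tcp_pos: [0.4586, 0.0644, 0.1858]
eef_rot: [-14.3, 89.9, 0.2]
contact_force: [-0.5, 0.1, -0.6]
gripper_width: 0.0877
```

```bash
python3 - <<'E'
from h import *
s=r.get_state(); print(s['tcp_pos'],s['contact_force'])
E
```

```text
[0.45855594 0.06437265 0.18576466] [-0.45215848  0.1113611  -0.58455482]
```

>>> send_rows --plan '[[[0.05,0.014,0.017],[0,0,0]],[[0.12,0.014,0.017],[0,0,0]],[[0.18,0.014,0.017],[0,0,0]],[[0.19,0.014,0.017],[0,0,0]],[[0.19,0.014,0.017],[0,0,0]]]'

```text
time_s: 5.25
tcp_pos: [0.4605, 0.067, 0.1572]
eef_rot: [-20.0, 89.9, -5.5]
contact_force: [0.4, -0.0, 0.2]
gripper_width: 0.0878
```

>>> send_rows --plan '[[[0,0,0],[0,0,0]],[[0,0,0],[0,0,0]],[[0,0,0],[0,0,0]],[[0,0,0],[0,0,0]],[[0,0,0],[0,0,0]]]' --jaw -1 --force 60

```text
time_s: 5.75
tcp_pos: [0.4607, 0.0669, 0.1575]
eef_rot: [-23.2, 89.8, -8.7]
contact_force: [1.5, -0.8, 1.3]
gripper_width: 0.0587
```

```bash
python3 - <<'E'
from h import *
s=r.get_state(); print(s['tcp_pos'],s['contact_force'],s['moment'],s['gripper_width'])
E
```

```text
[0.46072064 0.06685494 0.15749271] [ 1.46326517 -0.77836602  1.27346089] [-0.49751115 -0.10881577 -0.00743163] 0.058717027698179734
```

>>> send_rows --plan '[[[0.015,0,0],[0,0,0]],[[0.03,0,0],[0,0,0]],[[0.045,0,0],[0,0,0]],[[0.055,0,0],[0,0,0]],[[0.055,0,0],[0,0,0]]]'

```text
time_s: 6.25
tcp_pos: [0.4614, 0.0669, 0.1517]
eef_rot: [-19.3, 89.7, -4.7]
contact_force: [-9.2, -1.8, 23.0]
gripper_width: 0.0587
```

>>> send_rows --plan '[[[0.022,0,0],[-0.18,0,0]],[[0.022,0,0],[-0.36,0,0]],[[0.022,0,0],[-0.54,0,0]],[[0.022,0,0],[-0.72,0,0]],[[0.022,0,0],[-0.9,0,0]]]'

```text
time_s: 6.75
tcp_pos: [0.4619, 0.0663, 0.1503]
eef_rot: [-65.9, 89.6, -10.4]
contact_force: [-5.6, -3.7, 20.8]
gripper_width: 0.0587
```

```bash
cat > st.py <<'E'
from h import *
from scipy.spatial.transform import Rotation as R
s=r.get_state(); M=R.from_euler('xyz',s['eef_rot'],degrees=True).as_matrix()
print('t',s['time_s'],'tcp',s['tcp_pos'].round(4),'F',s['contact_force'].round(1),'m',s['moment'].round(2),'w',s['gripper_width'],'azz',np.degrees(np.arctan2(M[1,2],M[0,2])).round(1),'tilt xdir',M[:,0].round(3),'j',s['joints'].round(1))
E
python3 st.py
```

```text
t 6.75 tcp [0.4619 0.0663 0.1503] F [-5.6 -3.7 20.8] m [-1.38  2.4  -0.15] w 0.05867177977529371 azz 55.5 tilt xdir [ 0.006 -0.001 -1.   ] j [ 32.7   5.7 -32.9   0.3 -51.2 -67.4]
```

>>> send_rows --plan '[[[0.02,0,0],[-0.18,0,0]],[[0.02,0,0],[-0.36,0,0]],[[0.02,0,0],[-0.54,0,0]],[[0.02,0,0],[-0.72,0,0]],[[0.02,0,0],[-0.9,0,0]]]'

```text
time_s: 7.25
tcp_pos: [0.463, 0.066, 0.1503]
eef_rot: [-105.9, 89.5, -9.5]
contact_force: [-6.9, -4.3, 28.7]
gripper_width: 0.0588
```

```bash
python3 st.py
```

```text
t 7.25 tcp [0.463  0.066  0.1503] F [-6.9 -4.3 28.7] m [-1.35  3.18 -0.24] w 0.05877555598031464 azz 96.3 tilt xdir [ 0.009 -0.002 -1.   ] j [ 32.6   5.7 -32.9   0.5 -51.  -26.6]
```

>>> send_rows --plan '[[[0.02,0.01,0],[-0.18,0,0]],[[0.02,0.01,0],[-0.36,0,0]],[[0.02,0.01,0],[-0.54,0,0]],[[0.02,0.01,0],[-0.72,0,0]],[[0.02,0.01,0],[-0.9,0,0]]]'

```text
time_s: 7.75
tcp_pos: [0.4638, 0.0664, 0.1504]
eef_rot: [-139.4, 89.2, -2.2]
contact_force: [-3.0, -1.3, 23.8]
gripper_width: 0.0586
```

```bash
python3 st.py
```

```text
t 7.75 tcp [0.4638 0.0664 0.1504] F [-3.  -1.3 23.8] m [-0.55  1.53 -0.15] w 0.058573043572738695 azz 137.2 tilt xdir [ 0.015 -0.001 -1.   ] j [ 32.7   5.6 -33.1   0.6 -50.6  14.1]
```

>>> send_rows --plan '[[[0.02,0.009,0.01],[-0.18,-0.014,0.013]],[[0.02,0.009,0.01],[-0.36,-0.014,0.013]],[[0.02,0.009,0.01],[-0.54,-0.014,0.013]],[[0.02,0.009,0.01],[-0.72,-0.014,0.013]],[[0.02,0.009,0.01],[-0.9,-0.014,0.013]]]'

```text
time_s: 8.25
tcp_pos: [0.4645, 0.0673, 0.1503]
eef_rot: [151.5, 89.5, -30.4]
contact_force: [-2.3, -0.1, 21.1]
gripper_width: 0.0592
```

```bash
python3 st.py
```

```text
t 8.25 tcp [0.4645 0.0673 0.1503] F [-2.3 -0.1 21.1] m [-0.03  1.08 -0.12] w 0.05922457673351703 azz 178.2 tilt xdir [ 0.007 -0.004 -1.   ] j [ 32.7   6.  -32.6   0.5 -51.2  55.1]
```

>>> send_rows --plan '[[[0.02,0,0.015],[-0.1,0,0]],[[0.02,0,0.015],[-0.2,0,0]],[[0.02,0,0.015],[-0.3,0,0]],[[0.02,0,0.015],[-0.4,0,0]],[[0.02,0,0.015],[-0.5,0,0]]]'

```text
time_s: 8.75
tcp_pos: [0.4642, 0.0677, 0.1501]
eef_rot: [146.9, 89.3, -12.4]
contact_force: [-2.6, -2.0, 22.0]
gripper_width: 0.0589
```

```bash
python3 st.py
```

```text
t 8.75 tcp [0.4642 0.0677 0.1501] F [-2.6 -2.  22. ] m [-0.86  1.35 -2.19] w 0.05893497008745728 azz -159.3 tilt xdir [ 0.012 -0.003 -1.   ] j [ 32.8   5.8 -32.9   0.6 -50.8  77.5]
```

The moment rose to 2.2 N m, so the lugs have reached the stop and the cap is open. I'll ease off and lift gently.

>>> send_rows --plan '[[[0,0,0],[0.06,0,0]],[[-0.03,0,0],[0.06,0,0]],[[-0.06,0,0],[0.06,0,0]],[[-0.09,0,0],[0.06,0,0]],[[-0.11,0,0],[0.06,0,0]]]'

```text
time_s: 9.25
tcp_pos: [0.4638, 0.0678, 0.1667]
eef_rot: [150.2, 89.3, -11.8]
contact_force: [-0.1, -0.4, -0.9]
gripper_width: 0.0587
```

```bash
python3 st.py
```

```text
t 9.25 tcp [0.4638 0.0678 0.1667] F [-0.1 -0.4 -0.9] m [-0.08  0.14  0.05] w 0.058721194157617305 azz -162.0 tilt xdir [ 0.011 -0.002 -1.   ] j [ 32.9   4.6 -31.6   0.6 -53.2  74.8]
```

>>> send_rows --plan '[[[-0.1,0,0],[0,0,0]],[[-0.2,0,0],[0,0,0]],[[-0.32,0,0],[0,0,0]],[[-0.45,0,0],[0,-0.013,-0.004]],[[-0.55,0,0],[0,-0.013,-0.004]]]'

```text
time_s: 9.75
tcp_pos: [0.463, 0.0682, 0.25]
eef_rot: [82.9, 89.9, -79.1]
contact_force: [0.5, -0.4, -1.5]
gripper_width: 0.0587
```

```bash
python3 st.py; python3 - <<'E'
from h import *
a=r.capture('wrist')['color'];b=r.capture('side'); c=b['color'][150:300,170:330]
c=cv2.resize(c,(448,420)); cv2.imwrite('pics/l1.png',cv2.resize(np.hstack([a[:,80:480],c])[:,:,::-1],(800,396)))
E
```

```text
t 9.75 tcp [0.463  0.0682 0.25  ] F [ 0.5 -0.4 -1.5] m [-0.04  0.08  0.02] w 0.05871973968722185 azz -162.0 tilt xdir [ 0.    -0.002 -1.   ] j [ 32.7   0.4 -24.    0.1 -65.6  75.3]
```

View pics/l1.png

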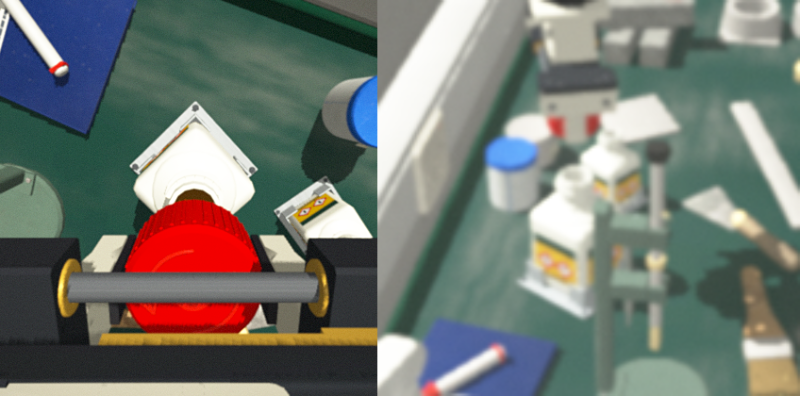

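The left panel shows the cap held between the pads and a bare neck. The side view on the right also shows the bottle with its neck open. Next I carry the cap to the plate and turn the wrist back on the way.

>>> send_rows --plan '[[[0,0.11,0.04],[0.19,0,0]],[[0,0.22,0.08],[0.38,0,0]],[[0,0.33,0.12],[0.57,0,0]],[[0,0.45,0.16],[0.76,0,0]],[[0,0.56,0.21],[0.95,0,0]]]'

```text
time_s: 10.35
tcp_pos: [0.4594, -0.0218, 0.2497]
eef_rot: [173.3, 89.9, -31.8]
contact_force: [-0.2, -0.0, -0.5]
gripper_width: 0.0584
```

>>> send_rows --plan '[[[0,0.11,-0.04],[0.19,0,0]],[[0,0.22,-0.08],[0.38,0,0]],[[0,0.33,-0.12],[0.57,0,0]],[[0,0.45,-0.16],[0.76,0,0]],[[0,0.56,-0.22],[0.95,0,0]]]'

```text
time_s: 10.85
tcp_pos: [0.4528, -0.1125, 0.2486]
eef_rot: [-175.2, 89.9, -63.3]
contact_force: [0.1, 0.6, -1.3]
gripper_width: 0.0586
```

>>> send_rows --plan '[[[0,0.05,-0.11],[0.19,0,0]],[[0,0.11,-0.22],[0.38,0,0]],[[0,0.16,-0.33],[0.57,0,0]],[[0,0.22,-0.44],[0.76,0,0]],[[0,0.27,-0.54],[0.95,0,0]]]'

```text
time_s: 11.35
tcp_pos: [0.4447, -0.2033, 0.2473]
eef_rot: [132.7, 89.9, -158.3]
contact_force: [0.5, -0.4, -1.2]
gripper_width: 0.0588
```

>>> send_rows --plan '[[[0,-0.03,-0.12],[0.19,0,0]],[[0,-0.06,-0.24],[0.38,0,0]],[[0,-0.1,-0.35],[0.57,0,0]],[[0,-0.13,-0.47],[0.76,0,0]],[[0,-0.16,-0.58],[0.95,0,0]]]'

```text
time_s: 11.85
tcp_pos: [0.4353, -0.2936, 0.2459]
eef_rot: [147.6, 89.8, 173.6]
contact_force: [0.2, -0.1, -1.0]
gripper_width: 0.0587
```

```bash
python3 st.py; cat > cp.py <<'E'
from h import *
from scipy.spatial.transform import Rotation as R
s=r.get_state(); M=R.from_euler('xyz',s['eef_rot'],degrees=True).as_matrix(); p=s['tcp_pos']
w=r.capture('wrist'); a=w['color'].astype(int); red=(a[:,:,0]>90)&(a[:,:,1]<70)&(a[:,:,2]<70)
P=(mpts(w,red)-p)@M   # tool coords
P=P[np.linalg.norm(P,axis=1)<.06]; top=np.percentile(P[:,0],5); T=P[abs(P[:,0]-np.median(P[P[:,0]<top+.006][:,0]))<.004]
print('top x',T[:,0].mean(),'y',np.percentile(T[:,1],[1,99]).round(4),'zmin (edge away)',np.percentile(T[:,2],[1,99]).round(4),len(T))
print('y lo/hi all',np.percentile(P,[1,99],axis=0).round(4).tolist())
E
python3 cp.py
```

```text
t 11.85 tcp [ 0.4353 -0.2936  0.2459] F [ 0.2 -0.1 -1. ] m [ 0.    0.   -0.03] w 0.058665552240791376 azz 26.0 tilt xdir [-0.003  0.    -1.   ] j [-12.6   6.5 -18.    0.  -65.7 -51.5]
top x -0.01724453059906894 y [-0.0262  0.0262] zmin (edge away) [-0.0284  0.0203] 9288
y lo/hi all [[-0.0188, -0.0267, -0.0294], [0.0159, 0.0268, 0.0201]]
```

>>> send_rows --plan '[[[0.15,-0.036,0.063],[0,0,0]],[[0.4,-0.036,0.063],[0,0,0]],[[0.65,-0.036,0.063],[0,0,0]],[[0.85,-0.036,0.063],[0,0,0]],[[0.95,-0.036,0.063],[0,0,0]]]'

```text
time_s: 12.4
tcp_pos: [0.4432, -0.295, 0.0994]
eef_rot: [142.8, 89.5, 168.3]
contact_force: [-0.3, 0.1, -0.6]
gripper_width: 0.0588
```

```bash
python3 st.py; python3 cp.py; python3 - <<'E'
from h import *
a=r.capture('wrist');b=r.capture('side'); c=cv2.resize(b['color'][140:260,190:330],(490,420))
cv2.imwrite('pics/p1.png',cv2.resize(np.hstack([a['color'][:,80:480],c])[:,:,::-1],(800,378)))
E
```

```text
t 12.4 tcp [ 0.4432 -0.295   0.0994] F [-0.3  0.1 -0.6] m [-0.02  0.02 -0.04] w 0.05878075703264591 azz 25.5 tilt xdir [-0.009  0.002 -1.   ] j [-12.5  15.8 -27.7   0.  -47.  -52. ]
top x -0.017227598823866437 y [-0.0262  0.0262] zmin (edge away) [-0.0284  0.0203] 9113
y lo/hi all [[-0.0188, -0.0266, -0.0295], [0.0157, 0.0268, 0.0202]]
```

View pics/p1.png

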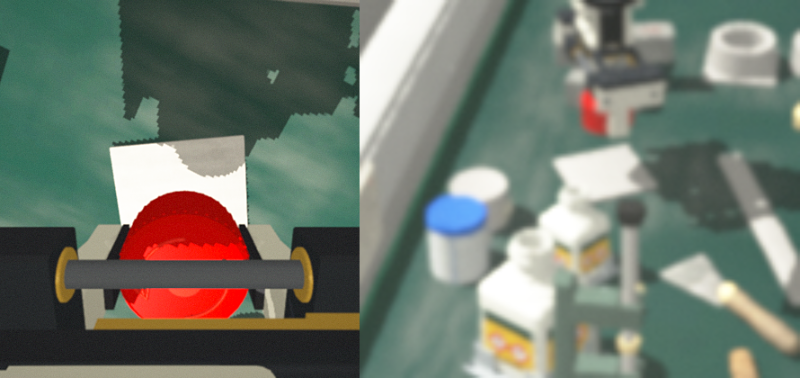

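>>> send_rows --plan '[[[0.1,-0.005,0.018],[0,-0.01,-0.005]],[[0.22,-0.005,0.018],[0,-0.01,-0.005]],[[0.34,-0.005,0.018],[0,-0.01,-0.005]],[[0.43,-0.005,0.018],[0,-0.01,-0.005]],[[0.43,-0.005,0.018],[0,-0.01,-0.005]]]'

```text
time_s: 13.05
tcp_pos: [0.4463, -0.2948, 0.0367]
eef_rot: [41.3, 89.9, 66.8]
contact_force: [-0.6, 0.4, -1.2]
gripper_width: 0.0588
```

```bash
python3 st.py
```

```text
t 13.05 tcp [ 0.4463 -0.2948  0.0367] F [-0.6  0.4 -1.2] m [0.01 0.1  0.03] w 0.058796687470377654 azz 25.5 tilt xdir [ 0.     0.001 -1.   ] j [-12.5  20.8 -31.1  -0.1 -38.  -51.9]
```

Lower the last 9–10 mm slowly.

>>> send_rows --plan '[[[0.015,0,0],[0,0,0]],[[0.03,0,0],[0,0,0]],[[0.045,0,0],[0,0,0]],[[0.055,0,0],[0,0,0]],[[0.06,0,0],[0,0,0]]]'

```text
time_s: 13.55
tcp_pos: [0.4464, -0.2948, 0.0278]
eef_rot: [25.9, 89.9, 51.4]
contact_force: [-0.4, -0.9, -1.1]
gripper_width: 0.0587
```

```bash
python3 st.py
```

```text
t 13.55 tcp [ 0.4464 -0.2948  0.0278] F [-0.4 -0.9 -1.1] m [0.02 0.   0.  ] w 0.05870636725824366 azz 25.5 tilt xdir [ 0.001  0.001 -1.   ] j [-12.5  21.6 -31.5  -0.1 -36.8 -51.9]
```

>>> send_rows --plan '[[[0.005,0,0],[0,0,0]],[[0.01,0,0],[0,0,0]],[[0.015,0,0],[0,0,0]],[[0.015,0,0],[0,0,0]],[[0.015,0,0],[0,0,0]]]'

```text
time_s: 14.05
tcp_pos: [0.4466, -0.2948, 0.027]
eef_rot: [-4.3, 89.9, 21.2]
contact_force: [-3.4, 5.4, 17.0]
gripper_width: 0.0591
```

```bash
python3 st.py
```

```text
t 14.05 tcp [ 0.4466 -0.2948  0.027 ] F [-3.4  5.4 17. ] m [ 1.83  1.65 -0.04] w 0.059080200660667215 azz 25.5 tilt xdir [ 0.001  0.    -1.   ] j [-12.5  21.7 -31.6  -0.1 -36.7 -51.9]
```

>>> send_rows --plan '[[[-0.002,0,0],[0,0,0]],[[-0.002,0,0],[0,0,0]],[[-0.002,0,0],[0,0,0]],[[-0.002,0,0],[0,0,0]],[[-0.002,0,0],[0,0,0]]]'

```text
time_s: 14.55
tcp_pos: [0.4467, -0.2948, 0.0273]
eef_rot: [-2.7, 89.9, 22.8]
contact_force: [-0.4, 0.2, 0.3]
gripper_width: 0.0591
```

>>> send_rows --plan '[[[0,0,0],[0,0,0]],[[0,0,0],[0,0,0]],[[0,0,0],[0,0,0]],[[0,0,0],[0,0,0]],[[0,0,0],[0,0,0]]]' --jaw 1

```text
time_s: 15.05
tcp_pos: [0.4467, -0.2948, 0.0273]
eef_rot: [-2.5, 89.9, 23.0]
contact_force: [0.3, -0.1, -0.0]
gripper_width: 0.087
```

```bash
python3 st.py
```

```text
t 15.05 tcp [ 0.4467 -0.2948  0.0273] F [ 0.3 -0.1 -0. ] m [ 0.03  0.05 -0.02] w 0.08699826961783864 azz 25.5 tilt xdir [ 0.001  0.    -1.   ] j [-12.5  21.7 -31.6  -0.1 -36.7 -51.9]
```

Next I rise straight up and measure the result.

>>> send_rows --plan '[[[-0.1,0,0],[0,0,0]],[[-0.25,0,0],[0,0,0]],[[-0.45,0,0],[0,0,0]],[[-0.7,0,0],[0,0,0]],[[-0.95,0,0],[0,0,0]]]'

```text
time_s: 15.55
tcp_pos: [0.446, -0.2948, 0.171]
eef_rot: [35.8, 90.0, 61.3]
contact_force: [1.2, -0.9, -0.4]
gripper_width: 0.0875
```

>>> send_rows --plan '[[[-0.1,0,0.05],[0,0,0]],[[-0.25,0,0.1],[0,0,0]],[[-0.4,0,0.15],[0,0,0]],[[-0.5,0,0.2],[0,0,0]],[[-0.5,0,0.2],[0,0,0]]]'

```text
time_s: 16.05
tcp_pos: [0.4747, -0.282, 0.2483]
eef_rot: [-34.1, 89.7, -8.5]
contact_force: [-0.0, -0.1, 0.2]
gripper_width: 0.0873
```

```bash
python3 - <<'E'
from h import *
w=r.capture('wrist'); save(w,'f1.png')
for t in r.trace(w,'cap_centre')[:1]:
    P=mpts(w,t['mask']); T=P[P[:,2]>.038]; print('cap',cv2.minEnclosingCircle(T[:,:2].astype(np.float32)),np.median(T[:,2]),T.mean(0))
m=np.zeros((420,560),bool)
for t in r.trace(w,'drip_plate')[:1]: m=t['mask']; print(t['score'],t['uv'])
P=mpts(w,m); P=P[P[:,2]<.012]; print('plate',cv2.minAreaRect(P[:,:2].astype(np.float32)*1000),np.median(P[:,2]))
b=r.capture('side')
for n in('tin_blue','tin_low'):
    for t in r.trace(b,n)[:1]: print(n,np.median(mpts(b,t['mask']),0).round(3))
E
```

```text
cap ((0.4477560818195343, -0.2942565679550171), 0.030773421749472618) 0.044613145184394326 [ 0.44667697 -0.29473743  0.04450296]
0.72 [291.2, 123.3]
plate ((448.1944274902344, -292.865966796875), (102.14086151123047, 100.38880157470703), 30.117206573486328) 0.0056710554957074
tin_blue [ 0.572 -0.059  0.057]
tin_low [ 0.561 -0.17   0.046]
```

View pics/f1.png

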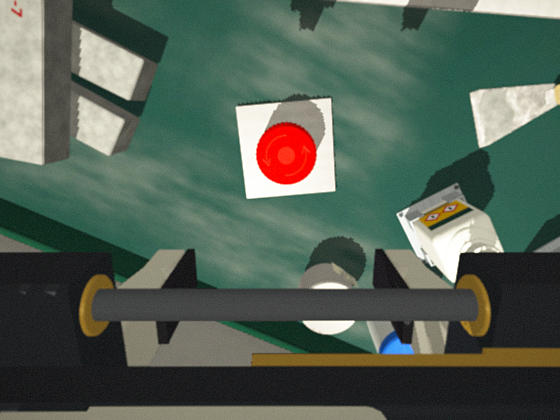

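The cap stands upright with its arrows up at (287,153), in the middle of the plate (plate centre about (287,148) in the picture). The measured offset is about 1.5 mm, and neither the plate nor the tins moved.

```bash
python3 -c "
from plant import r
print(r.close_job())"
```

```text
the job is handed in; nothing more can be done
None
```

The bottle is open, and the red cap is standing arrows-up in the middle of the steel plate. I handed the job in at about 16 s, with the arm clear of everything.

- **Opening:** I gripped the cap at 60 N and pressed it down about 7 mm with 21–29 N. I turned it anticlockwise about 186° until the moment rose to 2.2 N m at the stop. After easing back slightly it lifted off freely, and the pictures showed the neck bare.
- **Placing:** The last wrist view put the cap's centre about 1.5 mm from the plate's centre. Its top measured 44.6 mm above the bench, which fits a cap standing upright on the plate. The cap was briefly pressed onto the plate with 17 N as it touched down.
- **Nothing else moved:** The plate's measured centre agrees with the first wrist view to about 1.5 mm, and the tins' positions agree to about 2 mm. Both are within the camera calibration.
- **Disagreement:** The three cameras put the bottle cap 2–4 mm apart before the grasp. I used a value weighted towards the wrist camera, and closing the gripper gave only about 1.5 N of side force.

No check failed.

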